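# Line up a clamp bar with a drift pin and fit its bolt

## Task

The clamp bar on the test fixture has sprung out of line with the holes in the block under it: push the drift pin gently down through the bar's large hole, feeling your way into the hidden hole below, until its collar sits fully home and the bar is pulled into line. With the drift still home, push the thumb bolt fully home in the bar's small hole, then pull the drift out and put it back upright, fully down, in either hole of the tool stand. Never use brute force on the bar or fixture, and leave the board rack, tray and torch where they are.

Things in the scene. Friction and masses are not known exactly. Their poses are not given: they have to be found in the camera images.
- bar: flat aluminium clamp bar 40 x 220 x 8 mm on top of a grey block 120 x 260 x 50 mm (top 50 mm above the table). Origin on the bar's underside at its pivot screw, 20 mm from one end; y runs along the bar to its free end, z up. It swings level on the pivot, spring-loaded and stiff; head of the pivot screw stands 8 mm above the bar.
- drift_hole (a point): middle of the bar's large hole (20 mm across) at the bar's top face, 160 mm from the pivot; axes as the bar. The block's own 20 mm through hole is hidden below: the bar has sprung aside, so that hole lies 4 to 12 mm toward the bar's +x, amount unknown. Bringing the bar in line takes about 2 to 4 N across it here; let go, it springs partly back.
- bolt_hole (a point): middle of the bar's small hole (11.5 mm across) at the bar's top face, 80 mm from the pivot, 80 mm from the large hole; axes as the bar. With the bar in line, a like through hole in the block lies below it.
- drift: steel drift pin, about 0.15 kg, 94 mm long, z along it. Origin: middle of the underside of its collar (28 mm across, 5 mm thick). Below: 12 mm straight, 19 mm across, then 32 mm of taper down to a 4 mm tip, 44 mm under the origin. Above the collar: round handle 16 mm across, 45 mm tall. Starts standing in the tool stand.
- bolt: steel thumb bolt with plain shank (no thread, pushes straight in), about 0.10 kg, z along it. Origin: middle of the underside of its flange (28 mm across, 4 mm thick). Below: shank 10 mm across, 28 mm long, bevelled foot. Above the flange: round knurled head 18 mm across, 32 mm tall. Starts standing in the tool stand.
- stand: fixed black tool stand, a block 130 x 60 x 55 mm with two through holes along its x axis; origin in the middle of its underside. The drift stands in one hole and the bolt in the other, collar or flange on its top; which is where varies.
- stand_hole0 (a point): mouth of one 22 mm hole of the stand, at its top face, 35 mm from its middle towards -x of the stand.
- stand_hole1 (a point): mouth of the other 22 mm hole of the stand, at its top face, 35 mm from its middle towards +x of the stand.
- rack: black rack 100 x 170 mm with seven upright circuit boards, 80 mm tall; to be left alone. Origin under its middle.
- tray: empty black tray 120 x 160 x 30 mm; to be left alone. Origin under its middle.
- torch: black pen torch lying on the bench, 140 mm long, 28 mm thick at its head, lying along its y; to be left alone. Origin on its underside near mid-length.
Not all that is in view belongs to the job. What is shaped like the stand but red is not meant.

How it is judged:
On the way, in this order (a step that is already met when the one before it is completed fails the run):
1. the drift is home in the bar's large hole, its collar down on the bar (z of drift in the frame of drift_hole between -0.003 and 0.002 m and horizontal distance between drift and drift_hole below 0.003 m and angle between the z axis of drift and the z axis of drift_hole, either way round below 0.08 rad), for 0.2 s.
2. the bolt is home in the bar's small hole while the drift is still home (all of step 1 and z of bolt in the frame of bolt_hole between -0.003 and 0.002 m and horizontal distance between bolt and bolt_hole below 0.003 m and angle between the z axis of bolt and the z axis of bolt_hole, either way round below 0.08 rad), for 0.2 s.
At the end, for the whole second after the job is handed in: The bolt's flange lies within 2 mm of the bar's top, centred within 3 mm on its small hole and square to it (0.08 rad); the drift stands in either stand hole, its collar within 3 mm of the stand's top, within 6 mm of the hole's centre, upright within 0.1 rad; both at rest (z of bolt in the frame of bolt_hole between -0.003 and 0.002 m and horizontal distance between bolt and bolt_hole below 0.003 m and angle between the z axis of bolt and the z axis of bolt_hole, either way round below 0.08 rad and ((horizontal distance between drift and stand_hole0 below 0.006 m and z of drift in the frame of stand_hole0 below 0.003 m) or (horizontal distance between drift and stand_hole1 below 0.006 m and z of drift in the frame of stand_hole1 below 0.003 m)) and angle between drift's own z axis and vertical below 0.1 rad and linear speed of each of drift, bolt below 0.02 m/s); the robot touches nothing.
It fails at once if the drift is pressed or wedged on the bar or block with more than 35 N (contact force between drift and block above 35 N).
It fails at once if the bolt is pressed on the bar or block with more than 60 N (contact force between bolt and block above 60 N).
It fails at once if the fingers or arm push the bar or block with more than 15 N (contact force between any of the fingers, the arm and block above 15 N).
It fails at once if the rack, tray or torch is moved by more than 15 mm (distance of any of rack, tray, torch from where it was at the start of the episode above 0.015 m).
It also fails if it takes over 72 s, if anything falls off the work surface, if the arm or the gripper's body presses on something with over 40 N, if the wrist force passes 120 N, or if a joint passes its speed limit or range.

## Robot

A 7-joint arm with a two-finger parallel gripper is mounted at the origin on the work surface. World frame = base frame: x ahead of the robot, y to its left, z up, the work surface at z = 0. Lengths are in m, angles in rad, forces in N, time in s.
With the tool pointing down it reaches from about 0.35 to 0.9 m from the base axis. Payload 8.1 kg.
Tool frame: the origin (TCP) lies on the centre line of the jaws, within the pads' length; the fingertips stand 8 mm ahead of it and the grasp point (between the pads) lies 11 mm behind it; z points along the fingers, y is the line along which they close (so a half turn about z gives the same grasp; the last joint's range is limited). The gripper opens to 92 mm and grips with 3 to 60 N. Pads are 19 mm wide; open, the fingers measure 130 mm over their backs; the gripper's body (75 mm by 190 mm) begins 47 mm behind the grasp point.
Start: joints at [-1.404, 0.434, 0.025, 1.573, -0.012, 1.134, -0.075], TCP at [0.167, 0.602, 0.235] pointing down, gripper open.
Joint ranges: [-2.62, 2.62], [-0.44, 2.09], [-1.27, 1.32], [0.08, 2.57], [-1.32, 4.46], [0.12, 2], [-2.74, 2.74]. Speed limits (rad/s): [2.22, 2.22, 3.01, 3.01, 3.14, 3.14, 3.14].

## Interface

Orientations are given as a rotation vector (axis times angle).
In Python, from station import sensors, cams, ticket gives the robot as it stands.
- The arm moves only by the tool move_arm, never from a script. Its argument "plan" is text: rows parted by semicolons, each of 7 numbers parted by spaces: the shift along the world's x, y, z in m, then the turn, a rotation vector about the world's x, y, z in rad, then the closure, from 0 (fully open) to 1 (shut). A call has 1 to 12 rows; each row shifts and turns the commanded pose from where the row before left it; what a row does not reach is not made up. A row lasts 1/10 s, in which the tool goes at most 50 mm and 8.59 degrees, less where a joint would pass 70% of its speed; a pose out of reach is approached as far as the arm can. A call with a gripper value outside its range is refused whole. The fingers move at their own pace and stop on an object; "squeeze" is the grip in N (left out, the last holds). Time passes only in rows, so rows that do not move let the fingers close. It gives the time, the measured TCP pose, the force, the opening and the grip force at its end, in the units of the state.
- sensors.read_state(): the state, without advancing time (a new reading comes with each control period).
- cams.grab_frame(name): name is "scene" or "top" or "wrist"; returns a dict with "img" (384x512x3 uint8, blue, green, red), "range_z" (384x512 float32, m along the optical axis (not along the pixel's ray), 0 where there is no reading), "intrinsics" (3x3 intrinsics, pixels), "rvec" (rotation vector, rad) and "tvec" (3), from world to camera coordinates, as OpenCV has them. Camera axes: x right, y down, z forward; pixel columns grow to the right and rows downward; lengths in m; the calibration is good to about 2 mm. A picture is of the moment at which its call begins.
- ticket.finish_job(): hands the job in; it is judged then, once.
The state is a dict: "time_s": time; "joint_positions": joint angles; "qd": joint speeds; "tau": joint torques, N m; "ee_pos": TCP position; "tool_rot": TCP orientation; "wrist_force": force on the tool from outside, world axes, zero at the start; "torque": the same for the moment, N m; "opening": opening from 0.0 (shut) to 1.0 (fully open); "grasp_force": force on a finger pad.
Only numpy, scipy, OpenCV 4.12 (cv2) and the standard library are available. Lean on these libraries where they do the work, as an engineer would, in place of code of your own. Each camera call takes 0.05 s, during which the arm holds its last target. There are 200 camera calls.

## Working session

There is one attempt and no reset: what is moved stays moved. The work goes in short steps, Python scripts to look and compute and a tool call to move; the robot and the scene stay as the last step left them, time stands still between calls to the robot, and variables do not carry over. Pictures are saved under pics/ and viewed, at most 10 in all, crops included, and the job is handed in when it is done.

Besides the shell and the picture viewer there is one more tool, called after "Emit:" as name(argument=value, ...) on one line, values as JSON. move_arm: Moves the arm, as the interface text tells. Its arguments: {"type":"object","properties":{"plan":{"type":"string"},"squeeze":{"type":"number"}},"required":["plan"]}

```bash
ls; mkdir -p pics
cat > h.py <<'E'
import numpy as np, cv2
from station import sensors, cams, ticket
def grab(n):
    f=cams.grab_frame(n); R=cv2.Rodrigues(np.array(f['rvec'],float))[0]; f['R']=R; f['t']=np.array(f['tvec'],float).ravel(); f['K']=np.array(f['intrinsics']); return f
def pts(f):  # world point per pixel
    d=f['range_z']; v,u=np.mgrid[:d.shape[0],:d.shape[1]]
    c=np.stack([u,v,np.ones_like(u)],-1)@np.linalg.inv(f['K']).T*d[...,None]
    return (c-f['t'])@f['R']
def onplane(f,u,v,z):
    r=f['R'].T@np.linalg.inv(f['K'])@[u,v,1]; o=-f['R'].T@f['t']; return o+r*(z-o[2])/r[2]
def proj(f,p):
    c=f['K']@(f['R']@np.array(p)+f['t']); return c[:2]/c[2]
E
python3 - <<'E'
from h import *
import pickle
s=sensors.read_state(); print({k:np.round(v,3) for k,v in s.items()})
for n in('scene','top','wrist'):
    f=grab(n); pickle.dump(f,open(n+'.pkl','wb')); print(n,-f['R'].T@f['t'],f['R'][2],f['K'][0,0])
    cv2.imwrite(f'pics/{n}.png',f['img'])
a=[cv2.imread(f'pics/{n}.png') for n in('scene','top')]
cv2.imwrite('pics/a.png',cv2.resize(a[1],(800,600)));cv2.imwrite('pics/b.png',cv2.resize(a[0],(800,600)))
E
```

```text
pics
{'time_s': np.float64(0.0), 'joint_positions': array([-1.404,  0.435,  0.025,  1.574, -0.012,  1.134, -0.075]), 'qd': array([ 0.001,  0.   , -0.001,  0.   ,  0.001, -0.002, -0.   ]), 'tau': array([-1.0000e-03, -6.6785e+01,  9.8400e-01, -3.1446e+01, -6.1000e-02,
        4.3000e-02,  0.0000e+00]), 'ee_pos': array([0.166, 0.602, 0.234]), 'tool_rot': array([-4.230e-01, -3.113e+00,  3.000e-03]), 'wrist_force': array([ 0.211,  0.571, -0.153]), 'torque': array([-0.01 , -0.024, -0.018]), 'grasp_force': np.float64(0.0), 'opening': np.float64(1.0)}
scene [0.94938863 0.60018604 1.17727954] [-0.3112192  -0.45245735 -0.83571823] 423.0478113690835
top [ 0.3150935  -0.00367918  1.13878242] [ 0.19963684 -0.0078768  -0.9798383 ] 442.59644311520225
wrist [0.08806798 0.62371125 0.38439841] [ 0.29472866 -0.08321309 -0.95195094] 299.3479109881758
```

View pics/a.png

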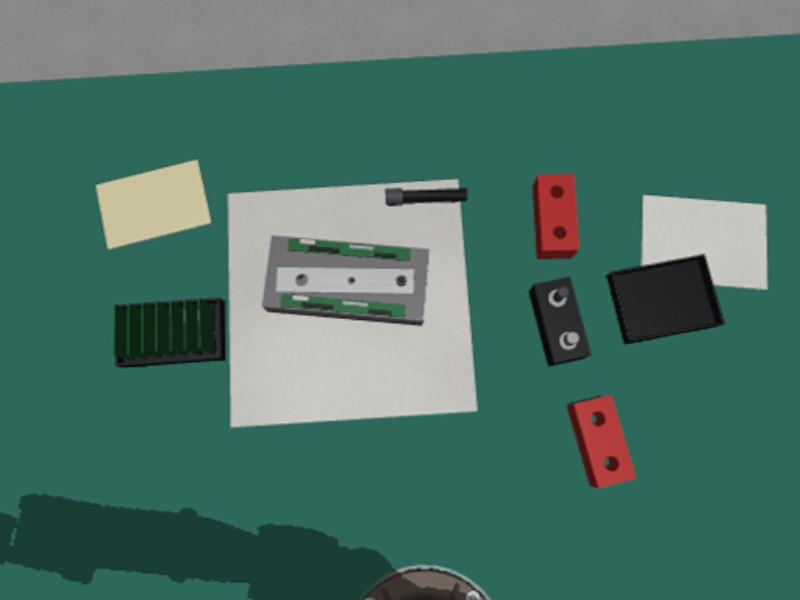

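View pics/b.png

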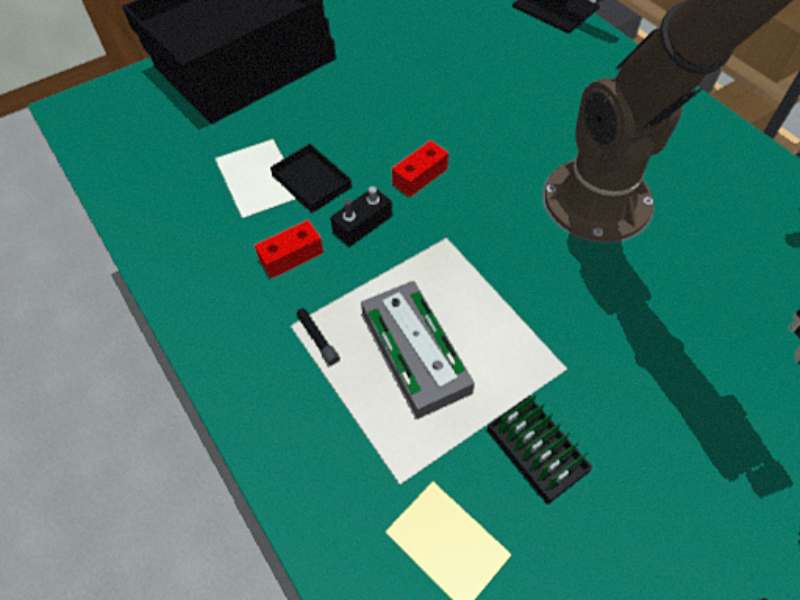

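Top view: the black stand is at (560,320), with red lookalikes at (557,215) and (602,441). The bar is at (345,280), with its pivot at (401,281), small hole at (351,280) and large hole at (302,280). Next I measure and crop.

Run:
```python
from h import *
import pickle
f=pickle.load(open('top.pkl','rb')); P=pts(f); im=f['img']
def bx(m,name,n=1,mn=40):
    c,_=cv2.findContours(m.astype(np.uint8),cv2.RETR_EXTERNAL,cv2.CHAIN_APPROX_NONE)
    for k in sorted(c,key=cv2.contourArea)[::-1][:n]:
        if cv2.contourArea(k)<mn: continue
        x=np.zeros_like(m,np.uint8); cv2.drawContours(x,[k],-1,1,-1); z=np.median(P[(x>0)&m][:,2])
        w=np.array([onplane(f,*p[0],z)[:2] for p in k],np.float32)
        r=cv2.minAreaRect(w); print(name,'z',round(z,4),np.round(r[0],4),np.round(r[1],4),'ang',r[2])
Z=P[...,2]; X=P[...,0];Y=P[...,1]
V,U=np.mgrid[:384,:512]
roi=(U>165)&(U<280)&(V>145)&(V<212)
hsv=cv2.cvtColor(im,cv2.COLOR_BGR2HSV)
bx(roi&(hsv[...,2]>150)&(hsv[...,1]<40)&(Z>.045),'bar')
bx(roi&(Z>.04),'block')
bx(roi&(hsv[...,1]>110)&(Z>.04),'pcb',2)
print('max z in roi',np.percentile(Z[roi],[50,90,99,100]))
roi=(U>335)&(U<380)&(V>172)&(V<236)
bx(roi&(Z>.045)&(Z<.06),'stand',mn=10)
bx(roi&(Z>.066),'tools',3,mn=3)
for m in [roi&(Z>.07)&(V<205),roi&(Z>.07)&(V>=205)]: print('tool',m.sum(),P[m].mean(0),Z[m].max(),np.percentile(Z[m],[50,80]))
# other obstacles heights
for n,a in {'torch':(245,300,118,132),'tray':(388,463,162,220),'red':(340,372,110,166),'rack':(72,145,190,236),'red2':(362,408,252,313)}.items():
    r=(U>a[0])&(U<a[1])&(V>a[2])&(V<a[3]); print(n,P[r&(Z>.012)].mean(0),Z[r].max())
a=cv2.resize(im[145:212,165:280],(800,466),interpolation=cv2.INTER_CUBIC)[:300*2]
g=pickle.load(open('scene.pkl','rb'))['img']
b=cv2.resize(im[172:236,330:385],(343,400),interpolation=cv2.INTER_CUBIC)
c=cv2.resize(g[110:162,200:260],(400,347),interpolation=cv2.INTER_CUBIC)
o=np.zeros((600,800,3),np.uint8); a=cv2.resize(a,(400,233)); o[:233,:400]=a; o[:347,400:]=c; o[240:597,:306]=cv2.resize(b,(306,357))
o[350:600,420:800]=cv2.resize(g[180:270,225:310],(380,250),interpolation=cv2.INTER_CUBIC)
cv2.imwrite('pics/c.png',o)
```

```text
bar z 0.0593 [0.5796 0.0895] [0.2197 0.0399] ang 85.19344329833984
block z 0.0532 [0.5841 0.0861] [0.2618 0.1232] ang 80.9928970336914
pcb z 0.0527 [0.632  0.0812] [0.1965 0.0195] ang 80.99752807617188
pcb z 0.0528 [0.5359 0.074 ] [0.1545 0.0191] ang 80.9044189453125
max z in roi [0.05069236 0.05930275 0.06407392 1.13878242]
stand z 0.056 [ 0.4936 -0.2519] [0.1309 0.0626] ang 8.556453704833984
tools z 0.0916 [ 0.4577 -0.255 ] [0.0182 0.0226] ang 40.15277862548828
tools z 0.1041 [ 0.5244 -0.2429] [0.0151 0.0262] ang 40.59217071533203
tool 65 [ 0.50316625 -0.21943375  0.21050201] 1.138782422411863 [0.10544527 0.10841664]
tool 68 [ 0.44922347 -0.24095715  0.15040496] 1.138782422411863 [0.09175219 0.0935165 ]
torch [ 0.7254536  -0.04964159  0.02934415] 1.138782422411863
tray [ 0.51864699 -0.42344381  0.06056705] 1.138782422411863
red [ 0.66563459 -0.26145797  0.05702475] 1.138782422411863
rack [0.51706444 0.37611552 0.05619845] 1.138782422411863
red2 [ 0.29976425 -0.29175927  0.05927153] 1.138782422411863
```

View pics/c.png

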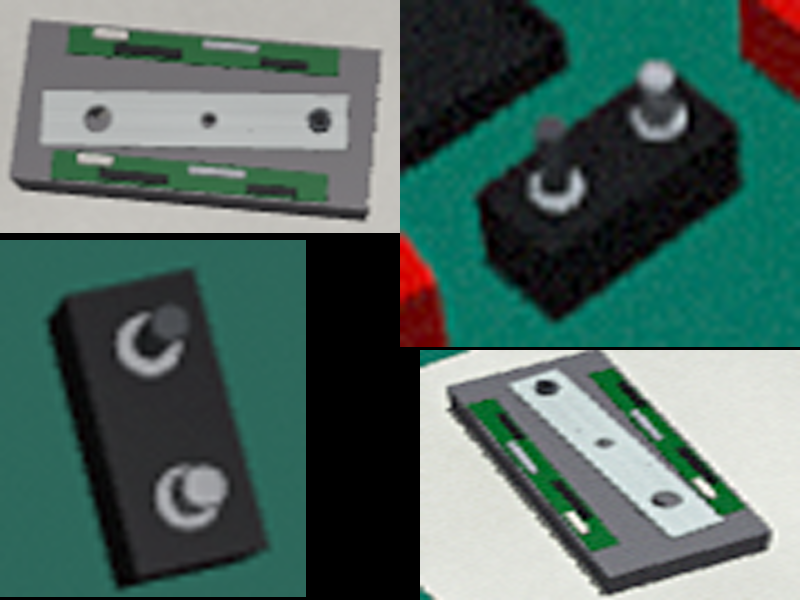

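The crop shows the drift as the dark, taller handle in the stand's far hole (top 0.105 m at crop (170,320)). The bolt is the bright head in the near hole (0.092 m at crop (205,485)). The red blocks are lookalikes and the black block is the stand. The bar's free end is on the left (+y), so bar +x is roughly world +x.

Emit:
move_arm(plan="0.018 -0.0425 0 0 0 -0.138 0.55;0.018 -0.0425 0 0 0 -0.138 0.55;0.018 -0.0425 0 0 0 -0.138 0.55;0.018 -0.0425 0 0 0 -0.138 0.55;0.018 -0.0425 0 0 0 -0.138 0.55;0.018 -0.0425 0 0 0 -0.138 0.55;0.018 -0.0425 0 0 0 -0.138 0.55;0.018 -0.0425 0 0 0 -0.138 0.55;0.018 -0.0425 0 0 0 -0.138 0.55;0.018 -0.0425 0 0 0 -0.138 0.55;0.018 -0.0425 0 0 0 0 0.55;0.018 -0.0425 0 0 0 0 0.55", squeeze=50)

```text
time_s: 1.35
ee_pos: [0.3829, 0.0906, 0.2349]
tool_rot: [-2.307, -2.132, -0.001]
wrist_force: [0.4, 0.5, -0.1]
opening: 0.447
grasp_force: 0.0
```

Emit:
move_arm(plan="0.018 -0.0425 0 0 0 0 0.55;0.018 -0.0425 0 0 0 0 0.55;0.018 -0.0425 0 0 0 0 0.55;0.018 -0.0425 0 0 0 0 0.55;0.018 -0.0425 0 0 0 0 0.55;0.018 -0.0425 0 0 0 0 0.55;0.018 -0.0425 0 0 0 0 0.55;0.018 -0.0400 0 0 0 0 0.55;0 0 0 0 0 0 0.55;0 0 0 0 0 0 0.55")

```text
time_s: 2.35
ee_pos: [0.5261, -0.2462, 0.2341]
tool_rot: [-2.31, -2.129, 0.002]
wrist_force: [-1.0, 1.1, -0.7]
opening: 0.45
grasp_force: 0.0
```

Run:
```python
from h import *
import pickle
f=grab('wrist'); pickle.dump(f,open('w1.pkl','wb')); P=pts(f); Z=P[...,2]
s=sensors.read_state(); print(s['ee_pos'],cv2.Rodrigues(s['tool_rot'])[0])
im=f['img']
for n,xy in {'drift':(0.528,-0.247),'bolt':(0.459,-0.257)}.items():
    near=np.hypot(P[...,0]-xy[0],P[...,1]-xy[1])<.03
    for lo,hi in((.0575,.064),(.086,.098),(.099,.112)):
        m=near&(Z>lo)&(Z<hi)
        if m.sum()<20: continue
        print(n,lo,m.sum(),P[m].mean(0),(P[m].min(0)+P[m].max(0))/2,np.ptp(P[m],axis=0))
    print(proj(f,[*xy,.06]),proj(f,[*xy,.105]))
m=(Z>.05)&(Z<.0575)&(np.hypot(P[...,0]-.494,P[...,1]+.252)<.09)
r=cv2.minAreaRect(P[m][:,:2].astype(np.float32)); print('stand',r,np.median(Z[m]))
cv2.imwrite('pics/d.png',im)
```

```text
[ 0.5261834  -0.24474895  0.23419447] [[ 7.94311371e-02  9.96839653e-01 -1.18342956e-03]
 [ 9.96840220e-01 -7.94304505e-02  6.16414110e-04]
 [ 5.20465684e-04 -1.22865266e-03 -9.99999110e-01]]
drift 0.0575 243 [ 0.52925568 -0.24281903  0.06022709] [ 0.52874166 -0.24849301  0.0607367 ] [0.02639846 0.04984779 0.00645084]
drift 0.086 46 [ 0.52946815 -0.24096372  0.09179472] [ 0.5289796  -0.24230062  0.09181106] [0.01515714 0.00646343 0.01148179]
drift 0.099 212 [ 0.5288952  -0.24616468  0.10493062] [ 0.52879066 -0.24680193  0.10318887] [0.01493915 0.01604865 0.008283  ]
[254.77832101 175.01365793] [254.78169784 186.53524017]
bolt 0.0575 190 [ 0.4629835  -0.25276504  0.05938474] [ 0.45972845 -0.25681214  0.06064357] [0.02687239 0.02593992 0.00603175]
bolt 0.086 246 [ 0.46014945 -0.25649943  0.09081667] [ 0.45994595 -0.25657998  0.08950384] [0.01817274 0.01837994 0.0069326 ]
[194.82055872 188.38094668] [186.15890905 201.64625498]
stand ((0.49487000703811646, -0.2524057626724243), (0.12999893724918365, 0.06059946119785309), 8.659192085266113) 0.055266144483071614
```

View pics/d.png

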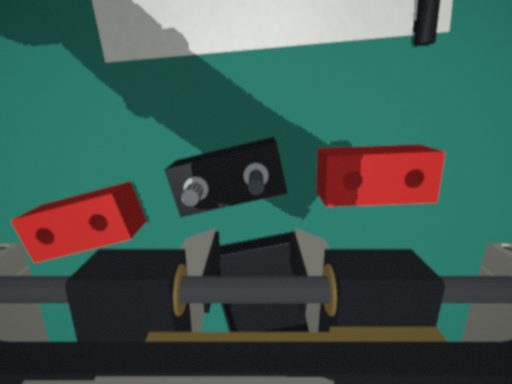

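The wrist view shows the drift at (255,180) and the bolt at (192,192) in the black stand, with the red lookalikes to either side. Heights, diameters and stand size match, so I go for the drift.

Emit:
move_arm(plan="0.0025 -0.0015 -0.03 0 0 0 0.55;0 0 -0.03 0 0 0 0.55;0 0 -0.03 0 0 0 0.55;0 0 -0.03 0 0 0 0.55;0 0 -0.03 0 0 0 0.55;0 0 -0.013 0 0 0 0.55;0 0 0 0 0 0 0.8;0 0 0 0 0 0 0.9;0 0 0 0 0 0 1;0 0 0 0 0 0 1;0 0 0 0 0 0 1;0 0 0 0 0 0 1", squeeze=58)

```text
time_s: 3.6
ee_pos: [0.5295, -0.2468, 0.073]
tool_rot: [2.307, 2.131, 0.002]
wrist_force: [-2.7, 0.3, 7.2]
opening: 0.164
grasp_force: 58.0
```

Emit:
move_arm(plan="0 0 0.02 0 0 0 1;0 0 0.04 0 0 0 1;0 0 0.04 0 0 0 1;0.007 0.044 0.01 0 0 0 1;0.007 0.044 0.01 0 0 0 1;0.007 0.044 0 0 0 0 1;0.007 0.044 0 0 0 0 1;0.007 0.044 0 0 0 0 1;0.007 0.044 0 0 0 0 1;0.008 0.043 0 0 0 0 1;0 0 0 0 0 0 1;0 0 0 0 0 0 1")

```text
time_s: 4.8
ee_pos: [0.5791, 0.0617, 0.1919]
tool_rot: [2.304, 2.135, 0.0]
wrist_force: [0.2, -0.8, -2.3]
opening: 0.165
grasp_force: 58.0
```

Run:
```python
from h import *
import pickle
s=sensors.read_state(); print({k:np.round(s[k],4) for k in('ee_pos','tool_rot','wrist_force','opening')})
f=grab('wrist'); pickle.dump(f,open('w2.pkl','wb')); P=pts(f); Z=P[...,2]; im=f['img']; hsv=cv2.cvtColor(im,cv2.COLOR_BGR2HSV)
print(proj(f,[.5855,.1593,.058]),proj(f,[.5788,.0795,.058]))
m=(Z>.0555)&(Z<.062)&(hsv[...,1]<60)&(abs(P[...,0]-.58)<.05)&(abs(P[...,1]-.09)<.13)
r=cv2.minAreaRect(P[m][:,:2].astype(np.float32)); print('bar',r,np.median(Z[m]))
cv2.imwrite('pics/e.png',im)
```

```text
{'ee_pos': array([0.5791, 0.0617, 0.1919]), 'tool_rot': array([2.3044e+00, 2.1351e+00, 3.0000e-04]), 'wrist_force': array([ 0.1651, -0.8284, -2.2797]), 'opening': np.float64(0.1647)}
[251.12794196  78.92193291] [250.83895252 167.08459545]
bar ((0.584282398223877, 0.10601068288087845), (0.18477535247802734, 0.10003875941038132), 85.79177856445312) 0.05824670361322185
```

View pics/e.png

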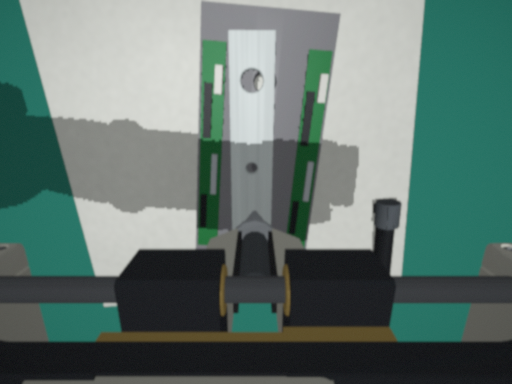

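Run:
```python
from h import *
import pickle
f=pickle.load(open('w2.pkl','rb')); g=cv2.cvtColor(f['img'],cv2.COLOR_BGR2GRAY)
print(g[66:93,236:270])
for v in(74,77,80,83,86):print(v,[np.round(onplane(f,u,v,.058)[:2],4) for u in (240,252,264)])
c=f['img'][60:100,226:280]; cv2.imwrite('pics/g.png',cv2.resize(c,(756,560),interpolation=cv2.INTER_NEAREST))
# small hole: dark blob
for n,a,t in(('small',(155,180,240,263),120),('large',(64,95,236,268),150)):
    q=g[a[0]:a[1],a[2]:a[3]]; m=(q<t).astype(np.uint8)
    cs,_=cv2.findContours(m,cv2.RETR_EXTERNAL,cv2.CHAIN_APPROX_NONE)
    for k in cs:
        if len(k)>8:
            (u,v),ax,an=cv2.fitEllipse(k); print(n,u+a[2],v+a[0],ax,onplane(f,u+a[2],v+a[0],.058))
```

```text
[[213 214 217 219 219 217 216 217 218 218 216 216 215 215 213 212 212 213
  215 217 217 215 213 215 217 218 219 218 216 213 212 211 211 211]
 [213 214 217 219 219 218 216 218 217 216 212 208 202 197 193 191 192 195
  199 206 211 211 212 214 217 219 219 218 217 214 211 211 211 211]
 [213 214 217 219 219 217 216 215 212 206 197 187 175 167 162 159 160 162
  169 181 191 198 204 211 216 218 219 217 216 214 212 211 211 211]
 [213 214 217 220 219 217 214 210 198 182 166 153 141 140 140 137 135 132
  137 149 161 173 186 200 211 217 219 217 216 214 212 211 211 210]
 [213 213 217 219 219 216 209 196 176 152 135 125 121 132 137 137 132 126
  131 138 140 142 155 177 198 212 217 217 216 213 211 212 211 211]
 [213 213 217 219 218 210 195 172 149 134 127 125 129 135 139 139 139 138
  144 145 137 121 119 143 179 202 213 217 216 213 212 211 211 210]
 [212 213 216 219 215 201 174 141 124 129 135 136 136 138 141 141 143 147
  149 144 127 104  90 113 154 188 208 216 216 213 211 211 211 210]
 [212 213 216 218 210 188 152 121 118 130 138 139 139 140 139 141 143 148
  146 133 112  84  71  92 132 170 198 2
[... 2636 characters left out ...]
179
  183 189 195 198 204 212 217 220 219 217 215 212 210 210 209 209]]
74 [array([0.576 , 0.1641]), array([0.5866, 0.1633]), array([0.5972, 0.1625])]
77 [array([0.5758, 0.1616]), array([0.5864, 0.1608]), array([0.597, 0.16 ])]
80 [array([0.5756, 0.1592]), array([0.5862, 0.1583]), array([0.5968, 0.1575])]
83 [array([0.5753, 0.1567]), array([0.586 , 0.1558]), array([0.5967, 0.155 ])]
86 [array([0.5751, 0.1542]), array([0.5858, 0.1533]), array([0.5965, 0.1525])]
small 251.37443256378174 167.52526187896729 (11.769466400146484, 13.541655540466309) [0.57928322 0.07902412 0.058     ]
large 250.0246410369873 79.08655643463135 (17.990474700927734, 22.7557315826416) [0.58451122 0.15923872 0.058     ]
```

View pics/g.png

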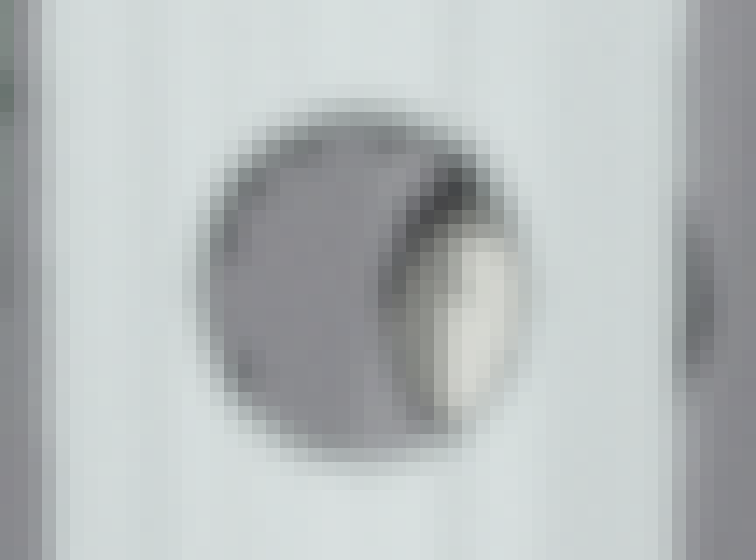

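The crop shows the bar hole centred near (251.7,80). The hidden block hole shows as a bright lens at u≈253–263, and its far edge peeks out beyond the bar at (276,82). So the offset is about 12 mm to +x, and the lens centre is at bar +6 mm.

Emit:
move_arm(plan="0.0065 0.0485 0 0 0 0 1;0.0065 0.0485 0 0 0 0 1;0 0 -0.03 0 0 0 1;0 0 -0.025 0 0 0 1;0 0 -0.007 0 0 0 1;0 0 0 0 0 0 1;0 0 0 0 0 0 1")

```text
time_s: 5.55
ee_pos: [0.593, 0.1561, 0.131]
tool_rot: [2.309, 2.129, 0.002]
wrist_force: [0.3, -0.0, -0.8]
opening: 0.167
grasp_force: 58.0
```

Run:
```python
from h import *
import pickle
s=sensors.read_state(); print({k:np.round(s[k],4) for k in('ee_pos','tool_rot','wrist_force')})
w=pickle.load(open('w2.pkl','rb'));print('blockhole',onplane(w,265,81,.05),'barhole',onplane(w,251.7,80,.058))
o=[]
for n in('wrist','scene'):
    f=grab(n); pickle.dump(f,open(n+'3.pkl','wb'))
    p=s['ee_pos']-[0,0,.062]; u=proj(f,p).astype(int); print(n,u)
    c=f['img'][max(u[1]-30,0):u[1]+30,u[0]-40:u[0]+40].copy(); o.append(cv2.resize(c,(400,300),interpolation=cv2.INTER_CUBIC))
cv2.imwrite('pics/i.png',np.hstack(o))
```

```text
{'ee_pos': array([0.593 , 0.1561, 0.131 ]), 'tool_rot': array([2.3090e+00, 2.1289e+00, 2.0000e-03]), 'wrist_force': array([ 0.3351, -0.0209, -0.7989])}
blockhole [0.59797513 0.15697978 0.05      ] barhole [0.58593547 0.15836625 0.058     ]
wrist [252 211]
scene [276 232]
```

View pics/i.png

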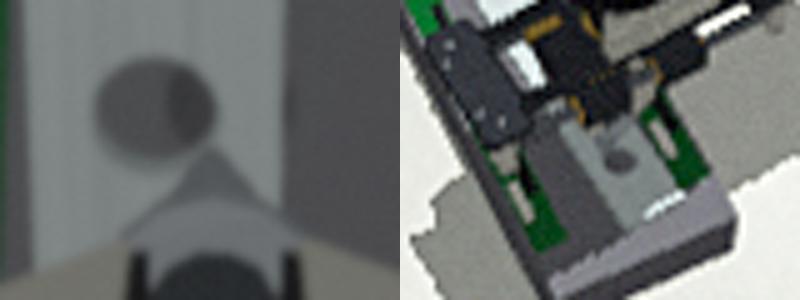

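Run:
```python
from h import *
import pickle
f=pickle.load(open('wrist3.pkl','rb'))
print('hole',onplane(f,243,203,.058),'lens',onplane(f,212+190/5,181+105/5,.053),'tip',onplane(f,254,210.5,.069))
print(sensors.read_state()['ee_pos'])
```

```text
hole [0.58601808 0.15927314 0.058     ] lens [0.59140445 0.15789114 0.053     ] tip [0.59452735 0.15645712 0.069     ]
[0.59311795 0.15680289 0.13125222]
```

Emit:
move_arm(plan="-0.0022 0.002 0 0 0 0 1;0 0 -0.003 0 0 0 1;0 0 -0.003 0 0 0 1;0 0 -0.003 0 0 0 1;0 0 -0.003 0 0 0 1;0 0 -0.002 0 0 0 1;0 0 -0.002 0 0 0 1;0 0 -0.002 0 0 0 1;0 0 -0.002 0 0 0 1;0 0 0 0 0 0 1")

```text
time_s: 6.65
ee_pos: [0.5897, 0.1594, 0.1094]
tool_rot: [-2.307, -2.132, 0.001]
wrist_force: [0.4, 0.5, -1.3]
opening: 0.163
grasp_force: 58.0
```

Emit:
move_arm(plan="0.0005 0 -0.002 0 0 0 1;0.0004 0 -0.002 0 0 0 1;0.0005 0 -0.002 0 0 0 1;0.0004 0 -0.002 0 0 0 1;0 0 0 0 0 0 1")

```text
time_s: 7.15
ee_pos: [0.5915, 0.1594, 0.1013]
tool_rot: [-2.307, -2.132, 0.001]
wrist_force: [-1.2, 0.0, -2.0]
opening: 0.163
grasp_force: 58.0
```

Emit:
move_arm(plan="0.0005 0 -0.002 0 0 0 1;0.0004 0 -0.002 0 0 0 1;0.0005 0 -0.002 0 0 0 1;0.0004 0 -0.002 0 0 0 1;0 0 0 0 0 0 1")

```text
time_s: 7.65
ee_pos: [0.5933, 0.1592, 0.0933]
tool_rot: [-2.308, -2.132, 0.001]
wrist_force: [-1.7, -1.5, -1.9]
opening: 0.163
grasp_force: 58.0
```

Emit:
move_arm(plan="0.0005 -0.0003 -0.002 0 0 0 1;0.0004 -0.0003 -0.002 0 0 0 1;0.0005 -0.0002 -0.002 0 0 0 1;0 0 0 0 0 0 1")

```text
time_s: 8.05
ee_pos: [0.5947, 0.1585, 0.0873]
tool_rot: [-2.308, -2.132, 0.001]
wrist_force: [-1.9, -0.9, -1.5]
opening: 0.161
grasp_force: 58.0
```

Emit:
move_arm(plan="0.0005 -0.0003 -0.002 0 0 0 1;0.0004 -0.0002 -0.002 0 0 0 1;0 0 0 0 0 0 1")

```text
time_s: 8.35
ee_pos: [0.5957, 0.1581, 0.0834]
tool_rot: [-2.307, -2.132, 0.0]
wrist_force: [-1.7, -1.4, -1.5]
opening: 0.162
grasp_force: 58.0
```

Emit:
move_arm(plan="0.0003 -0.0004 -0.001 0 0 0 1;0.0002 -0.0003 -0.001 0 0 0 1;0 0 0 0 0 0 1")

```text
time_s: 8.65
ee_pos: [0.5963, 0.1578, 0.0817]
tool_rot: [-2.307, -2.132, -0.0]
wrist_force: [-3.0, 1.2, -0.9]
opening: 0.166
grasp_force: 58.0
```

Emit:
move_arm(plan="0.0002 0 -0.001 0 0 0 1;0.0002 0 -0.001 0 0 0 1;0 0 0 0 0 0 1")

```text
time_s: 8.95
ee_pos: [0.5967, 0.1576, 0.0796]
tool_rot: [-2.307, -2.132, -0.0]
wrist_force: [-2.2, 1.1, -0.4]
opening: 0.162
grasp_force: 58.0
```

Emit:
move_arm(plan="0.0001 0.0001 -0.001 0 0 0 1;0 0 -0.001 0 0 0 1;0 0 0 0 0 0 1")

```text
time_s: 9.25
ee_pos: [0.5966, 0.1576, 0.0775]
tool_rot: [-2.307, -2.132, 0.0]
wrist_force: [-4.1, 2.3, -1.0]
opening: 0.166
grasp_force: 58.0
```

Emit:
move_arm(plan="-0.0001 0.0002 -0.001 0 0 0 1;0 0 -0.001 0 0 0 1;0 0 0 0 0 0 1")

```text
time_s: 9.55
ee_pos: [0.5967, 0.1577, 0.076]
tool_rot: [-2.307, -2.132, -0.0]
wrist_force: [-4.4, 1.1, 3.9]
opening: 0.159
grasp_force: 58.0
```

Emit:
move_arm(plan="0 0 -0.001 0 0 0 1;0 0 0 0 0 0 1")

```text
time_s: 9.75
ee_pos: [0.5968, 0.1577, 0.0758]
tool_rot: [-2.307, -2.131, -0.001]
wrist_force: [-7.9, 1.4, 12.7]
opening: 0.162
grasp_force: 58.0
```

Run:
```python
from h import *
f=grab('wrist'); P=pts(f); Z=P[...,2]; e=sensors.read_state()['ee_pos']
print(proj(f,[e[0],e[1],.058]))
for y in np.arange(.150,.200,.002):
    u,v=proj(f,[e[0],y,.061]).round().astype(int); print(round(y,3),v,np.round(P[v,u],4),f['img'][v,u])
u=proj(f,[e[0],.165,.06]).astype(int)
cv2.imwrite('pics/j.png',cv2.resize(f['img'][u[1]-45:u[1]+45,u[0]-60:u[0]+60],(720,540),interpolation=cv2.INTER_CUBIC))
```

```text
[251.65859083 236.98994078]
0.15 250 [0.5984 0.1652 0.0885] [47 45 42]
0.152 248 [0.5979 0.1653 0.0866] [46 44 42]
0.154 245 [0.5978 0.1648 0.0821] [47 45 41]
0.156 242 [0.5978 0.1649 0.079 ] [45 43 40]
0.158 239 [0.5977 0.1648 0.0751] [45 42 40]
0.16 236 [0.5971 0.1649 0.0714] [46 45 40]
0.162 233 [0.5971 0.1647 0.067 ] [51 48 45]
0.164 230 [0.5971 0.165  0.0636] [108 105 101]
0.166 227 [0.5966 0.167  0.0635] [117 114 110]
0.168 224 [0.5968 0.1687 0.063 ] [119 116 110]
0.17 221 [0.5968 0.1698 0.0611] [105 103  98]
0.172 218 [0.5969 0.1707 0.0586] [126 126 120]
0.174 214 [0.5965 0.1734 0.0588] [134 134 128]
0.176 211 [0.5967 0.1755 0.0592] [132 133 127]
0.178 208 [0.5968 0.1768 0.0577] [132 133 126]
0.18 205 [0.5964 0.1788 0.0577] [131 131 125]
0.182 202 [0.5965 0.1806 0.0576] [133 133 127]
0.184 198 [0.5968 0.1838 0.0595] [132 131 125]
0.186 195 [0.597  0.1854 0.0588] [133 133 127]
0.188 192 [0.5965 0.1869 0.0574] [135 134 128]
0.19 189 [0.5967 0.189  0.0583] [134 134 127]
0.192 185 [0.5969 0.1915 0.0584] [135 136 129]
0.194 182 [0.5965 0.1933 0.0585] [134 135 128]
0.196 179 [0.5966 0.1949 0.0576] [134 135 129]
0.198 175 [0.5968 0.1974 0.0578] [121 121 115]
0.2 172 [0.5961 0.1979 0.0524] [100  99  95]
```

View pics/j.png

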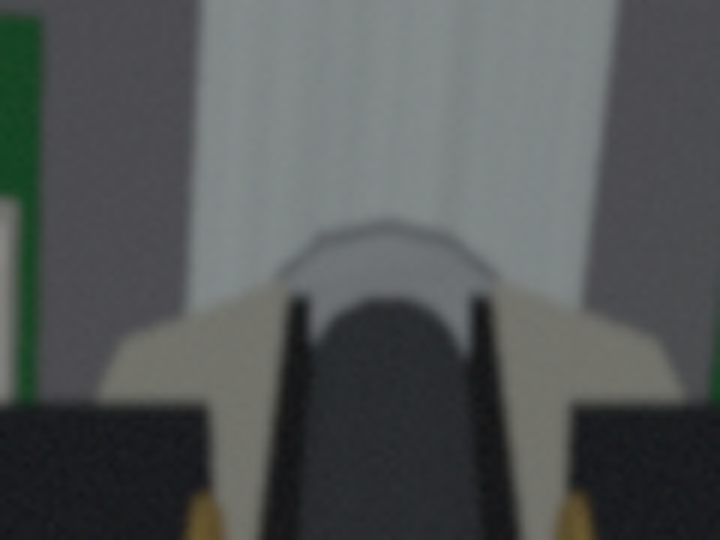

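The crop shows the collar flat on the bar. Its top is at 0.063 m against the bar's 0.058 m, which is exactly the 5 mm collar thickness, so the drift is home. Next I ease off, release and fetch the bolt.

Emit:
move_arm(plan="0 0 0.0008 0 0 0 1;0 0 0 0 0 0 1;0 0 0 0 0 0 0.75;0 0 0 0 0 0 0.6;0 0 0 0 0 0 0.55;0 0 0 0 0 0 0.55;0 0 0.01 0 0 0 0.55;0 0 0.03 0 0 0 0.55;0 0 0.03 0 0 0 0.55;0 0 0.03 0 0 0 0.55;0 0 0 0 0 0 0.55")

```text
time_s: 10.9
ee_pos: [0.5993, 0.1576, 0.1804]
tool_rot: [2.306, 2.129, 0.01]
wrist_force: [1.4, -0.8, 0.1]
opening: 0.448
grasp_force: 0.0
```

Run:
```python
from h import *
f=grab('wrist'); P=pts(f); Z=P[...,2]; s=sensors.read_state(); e=s['ee_pos']; print(e,s['wrist_force'])
near=np.hypot(P[...,0]-.597,P[...,1]-.158)<.025
for lo,hi in((.056,.0605),(.061,.066),(.1,.115)):
    m=near&(Z>lo)&(Z<hi); print(lo,m.sum(),P[m].mean(0),P[m].min(0),P[m].max(0))
```

```text
[0.59823335 0.15771547 0.17824103] [0.0574498  0.10821758 0.36337528]
0.056 1018 [0.59692723 0.16338741 0.05830165] [0.57467243 0.13392604 0.05630416] [0.61769173 0.18278728 0.06042253]
0.061 339 [0.59747222 0.16177028 0.06326738] [0.58346589 0.14690475 0.06140972] [0.61020314 0.17117925 0.06590809]
0.1 339 [0.59701146 0.15852638 0.10757677] [0.58913723 0.14916605 0.10018925] [0.60465059 0.1653051  0.11004735]
```

Emit:
move_arm(plan="-0.0138 -0.0415 0 0 0 0 0.55;-0.0138 -0.0415 0 0 0 0 0.55;-0.0138 -0.0415 0 0 0 0 0.55;-0.0138 -0.0415 0 0 0 0 0.55;-0.0138 -0.0415 0 0 0 0 0.55;-0.0138 -0.0415 0 0 0 0 0.55;-0.0138 -0.0415 0 0 0 0 0.55;-0.0138 -0.0415 0 0 0 0 0.55;-0.0138 -0.0415 0 0 0 0 0.55;-0.0138 -0.0415 0 0 0 0 0.55;0 0 0 0 0 0 0.55;0 0 0 0 0 0 0.55")

```text
time_s: 12.15
ee_pos: [0.4577, -0.2582, 0.1751]
tool_rot: [-2.31, -2.128, 0.001]
wrist_force: [0.7, 0.7, -0.4]
opening: 0.451
grasp_force: 0.0
```

Emit:
move_arm(plan="0.002 0.0015 -0.03 0 0 0 0.55;0 0 -0.03 0 0 0 0.55;0 0 -0.03 0 0 0 0.55;0 0 -0.0135 0 0 0 0.55;0 0 0 0 0 0 0.55;0 0 0 0 0 0 0.75;0 0 0 0 0 0 0.9;0 0 0 0 0 0 1;0 0 0 0 0 0 1;0 0 0 0 0 0 1;0 0 0 0 0 0 1", squeeze=50)

```text
time_s: 13.25
ee_pos: [0.4612, -0.256, 0.0729]
tool_rot: [2.307, 2.131, 0.002]
wrist_force: [-2.2, 1.2, 7.2]
opening: 0.187
grasp_force: 50.0
```

Emit:
move_arm(plan="0 0 0.03 0 0 0 1;0 0 0.04 0 0 0 1;0 0 0.04 0 0 0 1;0.0177 0.0366 0 0 0 0 1;0.0177 0.0366 0 0 0 0 1;0.0177 0.0366 0 0 0 0 1;0.0177 0.0366 0 0 0 0 1;0.0177 0.0366 0 0 0 0 1;0.0177 0.0366 0 0 0 0 1;0.0177 0.0366 0 0 0 0 1;0 0 0 0 0 0 1;0 0 0 0 0 0 1")

```text
time_s: 14.45
ee_pos: [0.5847, 0.0015, 0.1818]
tool_rot: [-2.305, -2.135, 0.001]
wrist_force: [0.1, -0.6, -2.0]
opening: 0.182
grasp_force: 50.0
```

Run:
```python
from h import *
import pickle
s=sensors.read_state(); print({k:np.round(s[k],4) for k in('ee_pos','tool_rot','wrist_force')})
f=grab('wrist'); pickle.dump(f,open('w4.pkl','wb')); g=cv2.cvtColor(f['img'],cv2.COLOR_BGR2GRAY)
u,v=proj(f,[.5846,.0787,.058]).astype(int); print(u,v); a=(v-20,u-20)
q=g[v-20:v+21,u-20:u+21]; print(q[::2,::2])
m=(q<150).astype(np.uint8)
for k in cv2.findContours(m,cv2.RETR_EXTERNAL,cv2.CHAIN_APPROX_NONE)[0]:
    if len(k)>8: (x,y),ax,an=cv2.fitEllipse(k); print(x+a[1],y+a[0],ax,onplane(f,x+a[1],y+a[0],.058))
P=pts(f);Z=P[...,2]
m=(np.hypot(P[...,0]-.597,P[...,1]-.158)<.02)&(Z>.1); print('drift top',P[m].mean(0),P[m].min(0),P[m].max(0))
cv2.imwrite('pics/k.png',f['img'])
```

```text
{'ee_pos': array([0.5847, 0.0015, 0.1818]), 'tool_rot': array([-2.3048e+00, -2.1348e+00,  8.0000e-04]), 'wrist_force': array([ 0.1089, -0.614 , -2.009 ])}
245 103
[[203 206 206 206 208 212 211 218 221 223 224 224 224 223 218 215 213 212
  205 203 202]
 [204 206 207 207 209 212 212 219 221 222 224 223 225 223 218 215 213 211
  204 203 202]
 [203 206 207 207 210 212 212 218 221 223 224 224 224 222 218 215 213 211
  205 203 203]
 [204 206 207 207 209 212 212 219 222 224 224 224 224 222 218 214 213 210
  204 202 202]
 [204 206 206 206 210 211 212 219 222 224 225 225 225 222 218 214 212 209
  204 202 202]
 [204 205 206 207 210 211 210 218 222 224 225 225 225 222 218 214 212 209
  204 202 204]
 [205 206 207 207 210 212 212 220 222 223 222 223 224 222 218 214 212 209
  204 203 202]
 [205 206 207 207 211 211 213 220 212 196 186 192 209 219 218 213 212 208
  204 202 203]
 [204 205 207 208 210 211 213 211 164 124 131 145 176 200 215 212 211 208
  203 203 203]
 [205 205 206 208 210 211 211 185 102 116 139 162 202 201 208 212 211 207
  203 203 203]
 [205 206 207 208 211 211 207 158  76 124 143 2
[... 532 characters left out ...]
 223 221 218 213 209 208 204
  202 202 202]
 [205 205 207 209 211 210 216 219 221 223 223 223 220 217 212 209 209 204
  202 202 202]
 [205 206 207 209 210 210 216 219 221 222 223 223 220 216 211 209 208 204
  202 202 201]
 [205 205 208 209 210 210 216 218 220 222 222 222 218 216 211 208 207 203
  202 202 200]
 [205 205 207 209 210 210 217 218 220 221 222 222 218 216 210 208 207 203
  202 202 201]]
243.8852939605713 104.68379211425781 (8.480916976928711, 12.495491027832031) [0.58300291 0.07789161 0.058     ]<stdin>:11: RuntimeWarning: Mean of empty slice.
  ret = um.true_divide(
Traceback (most recent call last):
ValueError: zero-size array to reduction operation minimum which has no identity
```

Emit:
move_arm(plan="0.0005 0.0395 0 0 0 0 1;0 0.0385 0 0 0 0 1;0 0 -0.035 0 0 0 1;0 0 -0.03 0 0 0 1;0 0 0 0 0 0 1;0 0 0 0 0 0 1;0 0 0 0 0 0 1")

```text
time_s: 15.2
ee_pos: [0.5861, 0.0772, 0.1188]
tool_rot: [2.308, 2.129, 0.003]
wrist_force: [-0.2, 0.2, -0.5]
opening: 0.187
grasp_force: 50.0
```

Run:
```python
from h import *
import pickle
s=sensors.read_state(); print({k:np.round(s[k],4) for k in('ee_pos','tool_rot','wrist_force')})
f=grab('wrist'); pickle.dump(f,open('w5.pkl','wb'))
e=s['ee_pos'].copy(); u,v=proj(f,e-[0,0,.046]).astype(int); print(u,v,proj(f,[.585,.078,.058]))
print(u-40,v-45); cv2.imwrite('pics/k.png',cv2.resize(f['img'][v-45:v+15,u-40:u+40],(800,600),interpolation=cv2.INTER_CUBIC))
```

```text
{'ee_pos': array([0.5861, 0.0772, 0.1188]), 'tool_rot': array([2.3084, 2.1289, 0.0029]), 'wrist_force': array([-0.2016,  0.1522, -0.5081])}
251 219 [250.31912433 210.79662697]
211 174
```

View pics/k.png

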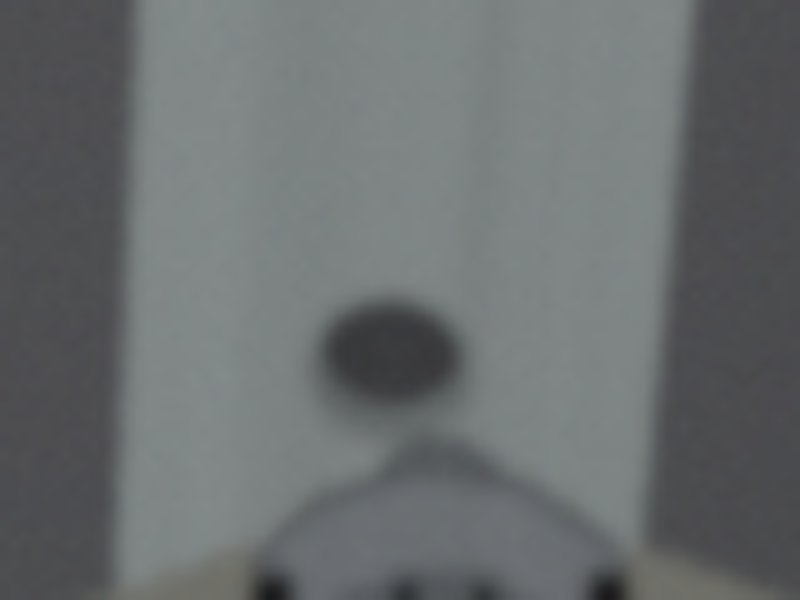

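Run:
```python
from h import *
import pickle
f=pickle.load(open('w5.pkl','rb'))
print('hole',onplane(f,250,210,.058),onplane(f,250,209.5,.058),'foot edge',onplane(f,254.1,217.3,.0728), 'flange edge far', onplane(f,254.5,174+46.5,.105))
print(sensors.read_state()['ee_pos'])
```

```text
hole [0.58481512 0.07866144 0.058     ] [0.58484985 0.07906353 0.058     ] foot edge [0.58789019 0.07857811 0.0728    ] flange edge far [0.58899723 0.08977783 0.105     ]
[0.58624475 0.07750837 0.11886478]
```

The crop shows the bolt hole at about (250,210) and the bolt foot 3 mm to +x and about 3 mm to −y of it. I correct for that and descend carefully.

Emit:
move_arm(plan="-0.0028 0.0027 0 0 0 0 1;0 0 -0.003 0 0 0 1;0 0 -0.003 0 0 0 1;0 0 -0.003 0 0 0 1;0 0 -0.002 0 0 0 1;0 0 -0.002 0 0 0 1;0 0 -0.002 0 0 0 1;0 0 0 0 0 0 1")

```text
time_s: 16.05
ee_pos: [0.5823, 0.081, 0.1018]
tool_rot: [2.307, 2.132, -0.0]
wrist_force: [-0.2, 0.0, -1.2]
opening: 0.182
grasp_force: 50.0
```

Emit:
move_arm(plan="0.0004 -0.0003 -0.001 0 0 0 1;0 0 -0.001 0 0 0 1;0 0 -0.001 0 0 0 1;0 0 0 0 0 0 1")

```text
time_s: 16.45
ee_pos: [0.5827, 0.0807, 0.0989]
tool_rot: [2.308, 2.132, -0.0]
wrist_force: [0.4, -0.5, -0.5]
opening: 0.184
grasp_force: 50.0
```

Emit:
move_arm(plan="0 0 -0.001 0 0 0 1;0 0 -0.001 0 0 0 1;0 0 -0.001 0 0 0 1;0 0 -0.001 0 0 0 1;0 0 -0.001 0 0 0 1;0 0 0 0 0 0 1")

```text
time_s: 17.05
ee_pos: [0.5827, 0.0808, 0.0939]
tool_rot: [2.307, 2.132, -0.0]
wrist_force: [0.2, 0.3, -1.3]
opening: 0.179
grasp_force: 50.0
```

Emit:
move_arm(plan="0 0 -0.0015 0 0 0 1;0 0 -0.0015 0 0 0 1;0 0 -0.0015 0 0 0 1;0 0 -0.0015 0 0 0 1;0 0 0 0 0 0 1")

```text
time_s: 17.55
ee_pos: [0.5829, 0.0807, 0.0879]
tool_rot: [2.307, 2.132, 0.0]
wrist_force: [1.6, -0.6, -2.4]
opening: 0.183
grasp_force: 50.0
```

Foot is in the block hole (z ≈ 0.042) with almost no force. Continuing down.

Emit:
move_arm(plan="0.0002 0 -0.0015 0 0 0 1;0.0001 0 -0.0015 0 0 0 1;0 0 -0.0015 0 0 0 1;0 0 -0.0015 0 0 0 1;0 0 -0.0015 0 0 0 1;0 0 -0.0015 0 0 0 1;0 0 0 0 0 0 1")

```text
time_s: 18.25
ee_pos: [0.583, 0.0807, 0.0788]
tool_rot: [2.308, 2.132, -0.0]
wrist_force: [2.4, -0.2, -2.2]
opening: 0.184
grasp_force: 50.0
```

Emit:
move_arm(plan="0.0002 0 -0.001 0 0 0 1;0.0001 0 -0.001 0 0 0 1;0 0 -0.001 0 0 0 1;0 0 0 0 0 0 1")

```text
time_s: 18.65
ee_pos: [0.5832, 0.0808, 0.076]
tool_rot: [-2.307, -2.132, 0.0]
wrist_force: [-0.4, -2.1, -0.2]
opening: 0.185
grasp_force: 50.0
```

Emit:
move_arm(plan="0 -0.0001 -0.0005 0 0 0 1;0 0 -0.0005 0 0 0 1;0 0 -0.0005 0 0 0 1;0 0 0 0 0 0 1")

```text
time_s: 19.05
ee_pos: [0.5834, 0.0807, 0.0758]
tool_rot: [-2.308, -2.131, -0.002]
wrist_force: [-5.0, -1.0, 15.9]
opening: 0.186
grasp_force: 50.0
```

Emit:
move_arm(plan="0 0 0.0006 0 0 0 1;0 0 0 0 0 0 1;0 0 0 0 0 0 0.75;0 0 0 0 0 0 0.6;0 0 0 0 0 0 0.55;0 0 0 0 0 0 0.55;0 0 0.01 0 0 0 0.55;0 0 0.03 0 0 0 0.55;0 0 0.03 0 0 0 0.55;0 0 0.03 0 0 0 0.55;0 0 0 0 0 0 0.55;0 0 0 0 0 0 0.55")

```text
time_s: 20.25
ee_pos: [0.5837, 0.0809, 0.1762]
tool_rot: [2.307, 2.132, 0.003]
wrist_force: [-0.2, 0.0, -0.4]
opening: 0.451
grasp_force: 0.0
```

Run:
```python
from h import *
f=grab('wrist'); P=pts(f); Z=P[...,2]; s=sensors.read_state(); print(s['ee_pos'],s['wrist_force'])
d=np.hypot(P[...,0]-.585,P[...,1]-.079)<.025; U=np.mgrid[:384,:512][0]<240
for n,lo,hi in(('bar',.0555,.0598),('flange',.0605,.0645),('head',.09,.1)):
    m=d&(Z>lo)&(Z<hi); print(n,m.sum(),np.median(P[m],0),P[m].min(0),P[m].max(0))
f=grab('top'); P=pts(f); Z=P[...,2]
for xy in((.597,.158),(.585,.079)):
    m=(np.hypot(P[...,0]-xy[0],P[...,1]-xy[1])<.03)&(Z>.0605)&(Z<.065); print('top',m.sum(),np.median(P[m],0))
```

```text
[0.58301777 0.08087278 0.17514939] [-0.61549663 -0.25988565 -0.40832087]
bar 1072 [0.58536687 0.0872834  0.05831633] [0.56309902 0.05417156 0.05624861] [0.60644666 0.10385007 0.05979856]
flange 266 [0.58593205 0.08608178 0.06222968] [0.57113503 0.07152646 0.06053576] [0.59823564 0.09277684 0.06438169]
head 367 [0.58491848 0.07992193 0.09419223] [0.57574678 0.07075649 0.09003156] [0.59434223 0.0885234  0.09608398]
top 0 [nan nan nan]
top 8 [0.57741777 0.05506348 0.06186255]
  return _methods._mean(a, axis=axis, dtype=dtype,
  ret = um.true_divide(
```

Emit:
move_arm(plan="0.0067 0.0385 0 0 0 0 0.55;0.0067 0.0385 0 0 0 0 0.55;0 0 0 0 0 0 0.55;0 0 -0.04 0 0 0 0.55;0 0 -0.04 0 0 0 0.55;0 0 -0.018 0 0 0 0.55;0 0 0 0 0 0 0.55;0 0 0 0 0 0 0.55")

```text
time_s: 21.15
ee_pos: [0.5966, 0.1571, 0.077]
tool_rot: [2.308, 2.131, -0.002]
wrist_force: [-0.2, -0.3, 0.4]
opening: 0.447
grasp_force: 0.0
```

Emit:
move_arm(plan="0 0 0 0 0 0 0.75;0 0 0 0 0 0 0.9;0 0 0 0 0 0 1;0 0 0 0 0 0 1;0 0 0 0 0 0 1;0 0 0 0 0 0 1;0 0 0.001 0 0 0 1;0 0 0.001 0 0 0 1;0 0 0 0 0 0 1", squeeze=58)

```text
time_s: 22.05
ee_pos: [0.5964, 0.1579, 0.079]
tool_rot: [-2.307, -2.132, 0.001]
wrist_force: [-2.2, 0.6, -1.4]
opening: 0.167
grasp_force: 58.0
```

Emit:
move_arm(plan="0 0 0.002 0 0 0 1;0 0 0.002 0 0 0 1;0 0 0.003 0 0 0 1;0 0 0.003 0 0 0 1;0 0 0.004 0 0 0 1;0 0 0 0 0 0 1")

```text
time_s: 22.65
ee_pos: [0.5972, 0.1576, 0.094]
tool_rot: [2.307, 2.131, 0.001]
wrist_force: [-1.8, 1.0, -0.6]
opening: 0.163
grasp_force: 58.0
```

Emit:
move_arm(plan="0 0 0.01 0 0 0 1;0 0 0.03 0 0 0 1;0 0 0.04 0 0 0 1;0 0 0.02 0 0 0 1;-0.0067 -0.045 0 0 0 0 1;-0.0067 -0.045 0 0 0 0 1;-0.0067 -0.045 0 0 0 0 1;-0.0067 -0.045 0 0 0 0 1;-0.0067 -0.045 0 0 0 0 1;-0.0067 -0.045 0 0 0 0 1;-0.0067 -0.045 0 0 0 0 1;-0.0067 -0.045 0 0 0 0 1")

```text
time_s: 23.85
ee_pos: [0.5429, -0.2045, 0.1941]
tool_rot: [2.307, 2.131, 0.001]
wrist_force: [0.4, 0.9, -0.9]
opening: 0.163
grasp_force: 58.0
```

Emit:
move_arm(plan="-0.0134 -0.0445 0 0 0 0 1;0 0 0 0 0 0 1;0 0 0 0 0 0 1;0 0 0 0 0 0 1")

```text
time_s: 24.25
ee_pos: [0.5303, -0.2459, 0.1934]
tool_rot: [2.306, 2.133, 0.001]
wrist_force: [-0.1, 0.6, -1.2]
opening: 0.165
grasp_force: 58.0
```

Run:
```python
from h import *
s=sensors.read_state(); print({k:np.round(s[k],4) for k in('ee_pos','wrist_force')}); e=s['ee_pos']
f=grab('wrist'); u,v=proj(f,[*e[:2],e[2]-.063]).astype(int); print(u,v)
print([proj(f,[.5295,-.2471,.055])]); print(u-50,v-60)
cv2.imwrite('pics/l.png',cv2.resize(f['img'][v-60:v+15,u-50:u+50],(800,600),interpolation=cv2.INTER_CUBIC))
f=grab('top'); P=pts(f); Z=P[...,2]; m=(np.hypot(P[...,0]-.585,P[...,1]-.079)<.02)&(Z>.08)&(Z<.1); print('bolt top',P[m].mean(0),Z[m].max())
```

```text
{'ee_pos': array([ 0.5303, -0.2459,  0.1934]), 'wrist_force': array([-0.0846,  0.5568, -1.1565])}
252 210
[array([251.91867528, 184.62010313])]
202 150
bolt top [0.58290092 0.07749959 0.0932431 ] 0.09742142601067712
```

View pics/l.png

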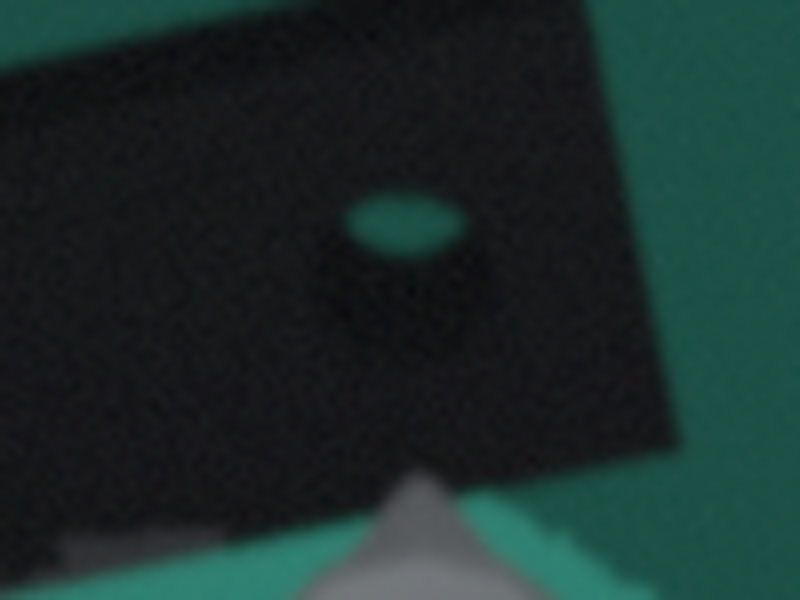

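The crop shows the empty stand hole at (252.6,184.4), as predicted, and the drift tip about 1 mm to +x of where the arm pose puts it. I correct slightly and lower.

Emit:
move_arm(plan="-0.0015 -0.001 -0.02 0 0 0 1;0 0 -0.03 0 0 0 1;0 0 -0.02 0 0 0 1;0 0 -0.01 0 0 0 1;0 0 -0.006 0 0 0 1;0 0 -0.006 0 0 0 1;0 0 -0.004 0 0 0 1;0 0 -0.004 0 0 0 1;0 0 0 0 0 0 1")

```text
time_s: 25.25
ee_pos: [0.5282, -0.2478, 0.093]
tool_rot: [-2.307, -2.132, -0.0]
wrist_force: [-0.5, 0.1, -1.8]
opening: 0.162
grasp_force: 58.0
```

Emit:
move_arm(plan="0 0 -0.003 0 0 0 1;0 0 -0.003 0 0 0 1;0 0 -0.003 0 0 0 1;0 0 -0.003 0 0 0 1;0 0 -0.002 0 0 0 1;0 0 -0.002 0 0 0 1;0 0 0 0 0 0 1")

```text
time_s: 25.95
ee_pos: [0.528, -0.2477, 0.0768]
tool_rot: [-2.307, -2.132, 0.0]
wrist_force: [0.5, 0.4, -1.2]
opening: 0.165
grasp_force: 58.0
```

Emit:
move_arm(plan="0 0 -0.001 0 0 0 1;0 0 -0.001 0 0 0 1;0 0 -0.001 0 0 0 1;0 0 -0.0005 0 0 0 1;0 0 0 0 0 0 1")

```text
time_s: 26.45
ee_pos: [0.5283, -0.2478, 0.0747]
tool_rot: [2.308, 2.132, 0.002]
wrist_force: [-3.4, 2.0, 12.1]
opening: 0.16
grasp_force: 58.0
```

Contact at 0.0747, where the collar should seat (~0.074). Release and rise.

Emit:
move_arm(plan="0 0 0.0008 0 0 0 1;0 0 0 0 0 0 0.75;0 0 0 0 0 0 0.6;0 0 0 0 0 0 0.55;0 0 0 0 0 0 0.55;0 0 0.01 0 0 0 0.55;0 0 0.04 0 0 0 0.55;0 0 0.04 0 0 0 0.55;0 0 0.04 0 0 0 0.55;0 0 0 0 0 0 0.55;0 0 0 0 0 0 0.55")

```text
time_s: 27.55
ee_pos: [0.5287, -0.248, 0.2057]
tool_rot: [2.306, 2.131, 0.003]
wrist_force: [-0.8, -0.4, -0.7]
opening: 0.451
grasp_force: 0.0
```

Run:
```python
from h import *
f=grab('wrist'); P=pts(f); Z=P[...,2]; print(sensors.read_state()['ee_pos'])
d=np.hypot(P[...,0]-.529,P[...,1]+.247)<.03
for n,lo,hi in(('stand',.052,.057),('collar',.058,.064),('top',.1,.112)):
    m=d&(Z>lo)&(Z<hi); print(n,m.sum(),np.median(P[m],0),P[m].min(0),P[m].max(0))
f=grab('scene'); P=pts(f); Z=P[...,2]; hsv=cv2.cvtColor(f['img'],cv2.COLOR_BGR2HSV)
d=np.hypot(P[...,0]-.585,P[...,1]-.079)<.03
for lo,hi in((.056,.0598),(.0605,.0645),(.088,.1)):
    m=d&(Z>lo)&(Z<hi); print('bolt',m.sum(),np.median(P[m],0),P[m].min(0),P[m].max(0))
u,v=proj(f,[.585,.079,.065]).astype(int); cv2.imwrite('pics/m.png',cv2.resize(f['img'][v-30:v+30,u-40:u+40],(640,480),interpolation=cv2.INTER_CUBIC))
```

```text
[ 0.52808961 -0.24748893  0.20450394]
stand 1809 [ 0.52835452 -0.24127197  0.05529133] [ 0.49916983 -0.27683355  0.05211317] [ 0.55874526 -0.21710164  0.05697167]
collar 277 [ 0.5303122  -0.24285156  0.06025497] [ 0.51666078 -0.25787205  0.05833052] [ 0.54379417 -0.23495564  0.06344953]
top 260 [ 0.52993364 -0.24757819  0.10510392] [ 0.52222272 -0.25566376  0.10005204] [ 0.53757903 -0.24065618  0.10695587]
bolt 89 [0.588368   0.0897643  0.05806239] [0.56161242 0.05004326 0.05603537] [0.60534639 0.10838796 0.0597552 ]
bolt 34 [0.58486082 0.08818049 0.06186231] [0.56271213 0.04923194 0.06066451] [0.60139996 0.10802481 0.06436974]
bolt 29 [0.58493136 0.08101735 0.09463713] [0.5754346  0.07064392 0.08828498] [0.59134054 0.08850837 0.09950525]
```

```bash
python3 -c "
from station import ticket; print(ticket.finish_job())"
```

```text
the job is handed in; nothing more can be done
None
```

I've handed the job in: by my depth readings the bolt is home in the bar and the drift stands fully down in the stand's far hole; wrist force read at most about 16 N, but the hand-in gave no verdict.

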